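# Turn the griddle plate over and reseat it on its locating pins

## Robot

A 6-joint arm with a two-finger parallel gripper is mounted at the origin on a cart in front of the work surface, level with it; the furniture and walls round the work are solid. World frame = base frame: x ahead of the robot, y to its left, z up, the work surface at z = 0. Lengths are in m, angles in degrees, forces in N, time in s.
With the tool pointing down it reaches from about 0.4 to 0.825 m from the base axis. Payload 7 kg.
Tool frame: the origin (TCP) lies between the finger pads; the fingertips stand 19 mm ahead of it and the grasp point (between the pads) is the TCP; z points along the fingers, y is the line along which they close (so a half turn about z gives the same grasp; the last joint's range is limited). The gripper opens to 88 mm and grips with 3 to 60 N. Pads are 19 mm wide; open, the fingers measure 130 mm over their backs; the gripper's body (78 mm by 193 mm) begins 47 mm behind the grasp point.
Start: joints at [-58.952, 20.546, 0.682, 0, -70.136, -16.507], TCP at [0.169, -0.653, 0.246] pointing down, gripper open.
Joint ranges: [-176.03, 176.03], [-82.01, 121.73], [-58.28, 71.71], [-173.87, 95.51], [-174.79, -0.11], [-173.66, 173.66]. Speed limits (degrees/s): [136.94, 136.94, 172.46, 180, 180, 180].

## Interface

Orientations are given as [roll, pitch, yaw] about the fixed x, y, z axes, in that order (R = Rz(yaw) Ry(pitch) Rx(roll)).
In Python, from plant import get_obs, snapshot, close_job, spot_in, spot_point gives the robot as it stands.
- The arm moves only by the tool play_rows, never from a script. Its argument "plan" is a list of rows, each a list of 6 numbers: the shift along the tool's x, y, z in cm, then the turn, a rotation vector about the tool's x, y, z in degrees. A call has 1 to 20 rows; each row shifts and turns the commanded pose from where the row before left it, along the tool's axes as they then stand; what a row does not reach is not made up. A row lasts 1/12 s, in which the tool goes at most 41.7 mm and 7.16 degrees, less where a joint would pass 70% of its speed; a pose out of reach is approached as far as the arm can. A call is refused whole if a number of a shift passes 4.17 or a number of a turn 7.16, either way. A call with a gripper value outside its range is refused whole. "grip" is the finger opening in cm, from 0 to 8.76, set as the call begins (left out, the last holds). The fingers move at their own pace and stop on an object; the grip force is fixed at half the most. Time passes only in rows, so rows that do not move let the fingers close. It gives the time, the measured TCP pose, the force, the opening and the grip force at its end, in the units of the state.
- get_obs(): the state, without advancing time (a new reading comes with each control period).
- snapshot(name): name is "scene" or "side" or "wrist"; returns a dict with "frame" (420x560x3 uint8, red, green, blue), "fx", "fy", "cx", "cy" (pixels), "position" and "attitude" of the camera in the world. Camera axes: x right, y down, z forward; pixel columns grow to the right and rows downward; lengths in m; the calibration is good to about 2 mm. A picture is of the moment at which its call begins. There is no depth.
- close_job(): hands the job in; it is judged then, once.
Trained networks look in the newest picture that a camera, given by its name, has taken for a name from the list of things; names that differ only in an ending like _2 or _b are one class to them, and where a whole thing is asked for, a point or a joint stands for the part that bears it (a point fixed in the world has none). Each returns a list of dicts, best first, with "score" (0 to 1); they miss things now and then, are a little off and sometimes report something else, mostly with a low value. They report only what shows in the picture. A call takes as long as a camera call.
- spot_in(camera, thing): "position" ([x, y, z] in m, in world coordinates, good to about 4 mm: the middle of the surface that is visible of it).
- spot_point(camera, thing): "position" ([x, y, z] in m, in world coordinates, good to about 4 mm: a listed point, or the origin of a listed thing).
The state is a dict: "clock": time; "joint_pos": joint angles; "qvel": joint speeds; "tau": joint torques, N m; "tool_pos": TCP position; "orientation": TCP orientation; "force": force on the tool from outside, world axes, zero at the start; "moment": the same for the moment, N m; "opening": finger opening in m; "gripper_force": force on a finger pad.
Only numpy, scipy, OpenCV 4.12 (cv2) and the standard library are available. Lean on these libraries where they do the work, as an engineer would, in place of code of your own. Each camera call takes 0.05 s, during which the arm holds its last target. There are 200 camera calls.

## Task

The reversible griddle plate lies on the wooden trivet with its smooth face up. Turn it over and refit it on the grill base with the ribbed face up, laid down without dropping it, both locating pins in their holes so that it sits flat and fully down; let go of it. Leave the garlic, the lemon, the spice jar and the flat tin where they are.

Things in the scene. Friction and masses are not known exactly. Their poses are not given: they have to be found in the camera images.
- plate: reversible griddle plate, dark metal, 0.4 kg, core 130 (x) x 90 (y) x 10 mm (z). Origin in the middle of the core. +z points out of the smooth face; on the other face (-z) ribs along y stand 3 mm proud. A handle is on its +y edge: rods at x = +36 and -36 mm with a cross bar. At the start it lies on the trivet, smooth face up, handle roughly to +y of the robot, origin 36 mm above the worktop.
- handle (a point): centre of the handle's wooden sleeve, a cylinder 14 mm across, 62 mm long, along the plate's x, 90 mm from its origin along +y, level with the core; 38 mm open between sleeve and plate edge, nothing below it on trivet or base. It turns almost freely on its bar: held by it, the plate swings and hangs straight down. Far edge of the plate: 135 mm from it. Axes are the plate's.
- large_hole (a point): centre of the large hole through the plate, 18 mm square, at x = +46 mm, y = 0, z = 0 of the plate; it fits the thick pin
- small_hole (a point): centre of the small hole through the plate, 13 mm square, at x = -46 mm, y = 0, z = 0 of the plate; it fits the thin pin only
- grill_base: grill base, a low metal appliance fixed to the worktop, 140 (x) x 92 (y) mm, flat deck on top 30 mm above the worktop. Origin under its centre, +z up. The plate seats ribbed face up only one way: plate +x along base +x, handle toward base -y, plate origin 35 mm above the worktop and on the base's x axis (y = 0). Otherwise the thick pin holds it up.
- deck (a point): middle of the deck's top. Two round pins, tops chamfered, stand 6 mm above the deck at base y = 0, 92 mm apart: thick (14 mm) toward +x, thin (8.4 mm) toward -x. Their middle is NOT this point: it is off by up to 8 mm along base x, either way, anew each time and unreported; see or feel it. A plate drawn slowly along x over the pins drops 6 mm and catches; play 2 mm.
- trivet: a wooden trivet fixed to the worktop, 120 x 80 mm, top 28 mm above the worktop; origin under its centre.
- garlic: a garlic bulb, 61 x 60 x 59 mm, standing loose at the front edge, between trivet and grill base; origin under its centre. A bystander.
- lemon: a lemon, 72 x 55 x 56 mm, lying loose behind the grill base toward the stove; origin under its centre. A bystander.
- spice_jar: a glass spice jar with a screw cap, 41 mm across, 108 mm tall, standing loose at the back, beyond the plate's handle; origin under its centre. A bystander.
- fish_tin: a flat round tin, 86 mm across, 40 mm tall, standing loose behind the trivet; origin under its centre. A bystander.

How it is judged (in metres and radians):
At the end, for the whole second after the job is handed in: The plate lies ribbed face up on the grill base, at rest and let go: level within 0.03 rad, origin 32.5 to 37.2 mm above the worktop, within 12.5 mm along x and 5 mm along y of the base's middle and 0.08 rad of its yaw: possible only with both pins in their holes (angle between plate's own z axis and vertical above 3.11 rad and z of plate in the frame of grill_base between 0.0325 and 0.0372 m and x of plate in the frame of grill_base between -0.0125 and 0.0125 m and y of plate in the frame of grill_base between -0.005 and 0.005 m and angle between the x axis of plate and the x axis of grill_base, either way round below 0.08 rad and linear speed of plate below 0.02 m/s and angular speed of plate below 0.1 rad/s); the robot touches nothing.
It fails at once if the plate drops or slams down on the grill base (moving faster than 0.5 m/s within 25 mm above its seated height) (horizontal distance between plate and grill_base below 0.1 m and z of plate in the frame of grill_base below 0.06 m and linear speed of plate above 0.5 m/s).
It fails at once if the garlic, lemon, spice jar or flat tin is moved more than 30 mm (distance of any of garlic, lemon, spice_jar, fish_tin from where it was at the start of the episode above 0.03 m).
It also fails if it takes over 51 s, if anything falls off the work surface, if the arm or the gripper's body presses on something with over 40 N, if the wrist force passes 120 N, or if a joint passes its speed limit or range.

## Working session

There is one attempt and no reset: what is moved stays moved. The work goes in short steps, Python scripts to look and compute and a tool call to move; the robot and the scene stay as the last step left them, time stands still between calls to the robot, and variables do not carry over. Pictures are saved under pics/ and viewed, at most 10 in all, crops included, and the job is handed in when it is done.

Besides the shell and the picture viewer there is one more tool, called after "Call:" by a JSON object that holds its "method" and its "body". play_rows: Moves the arm, as the interface text tells. Its arguments: {"type":"object","properties":{"plan":{"type":"array","items":{"type":"array","items":{"type":"number"}}},"grip":{"type":"number"}},"required":["plan"]}

```bash
mkdir -p pics; ls; cat > h.py <<'E'
import numpy as np,cv2
from plant import *
from scipy.spatial.transform import Rotation as R
def look(names,cams=("scene","side"),save=None,views=[]):
    for c in cams:
        s=snapshot(c)
        if save: cv2.imwrite(f"pics/{save}_{c}.png",s["frame"][:,:,::-1])
        for n in names:
            for d in spot_point(c,n)[:2]: print(c,n,np.round(d["position"],4),round(d["score"],2))
    return s
E
python3 - <<'E'
from h import *
print(get_obs())
look(["plate","handle","large_hole","small_hole","grill_base","deck","trivet","garlic","lemon","spice_jar","fish_tin"],save="a")
s=snapshot("scene");print({k:v for k,v in s.items() if k!="frame"})
s2=snapshot("side");print({k:v for k,v in s2.items() if k!="frame"})
cv2.imwrite("pics/ab.png",cv2.resize(np.hstack([s["frame"],s2["frame"]])[:,:,::-1],(800,300)))
E
```

```text
pics
{'clock': 0.0, 'joint_pos': array([-5.89526944e+01,  2.05918989e+01,  6.34810749e-01, -1.93958832e-02,
       -7.01370551e+01, -1.65066575e+01]), 'qvel': array([-0.04253542, -0.0435543 ,  0.02932983,  0.00911152, -0.02585506,
       -0.01318887]), 'tau': array([-1.81423053e-03, -5.82722962e+01,  2.93051845e+01,  6.99702144e+00,
        6.79300865e-03, -1.65119905e-04]), 'tool_pos': array([ 0.1693263 , -0.65294709,  0.24462759]), 'orientation': array([ 1.79904556e+02, -9.26913554e-03, -1.65465949e+02]), 'force': array([-0.09017218,  0.3209577 , -0.11146699]), 'moment': array([0.0355451 , 0.01158054, 0.03181888]), 'gripper_force': 0.0, 'opening': 0.08789582370520198}
scene plate [ 0.4878 -0.406   0.0346] 0.64
scene handle [ 0.4724 -0.3153  0.032 ] 0.98
scene handle [ 0.4915 -0.057  -0.0037] 0.62
scene large_hole [ 0.5336 -0.4002  0.0374] 0.62
scene small_hole [ 0.4423 -0.4165  0.038 ] 0.75
scene small_hole [ 0.6536 -0.3127  0.0008] 0.49
scene grill_base [ 0.4946 -0.0558 -0.0038] 0.92
scene trivet [ 4.907e-01 -4.063e-01  4.000e-04] 0.67
scene garlic [ 0.4274 -0.2394  0.0062] 0.6
sc
[... 608 characters left out ...]
056   0.0052] 0.52
side garlic [ 0.4296 -0.2407 -0.0027] 0.59
side lemon [ 6.52e-01  9.11e-02 -5.00e-04] 0.87
side lemon [ 0.4914 -0.0583  0.0322] 0.29
side spice_jar [ 0.6585 -0.3148 -0.0014] 0.83
side fish_tin [ 0.6739 -0.3962  0.    ] 0.78
{'fx': 412.43677876320044, 'fy': 412.43677876320044, 'cx': 276.63501496960976, 'cy': 207.67634473804264, 'position': array([0.17636856, 0.26844055, 0.65399154]), 'attitude': array([-137.40208309,    0.62654079, -140.70555669])}
{'fx': 432.44384679827624, 'fy': 432.44384679827624, 'cx': 280.7604127834615, 'cy': 212.02367092260837, 'position': array([ 0.52241689, -1.1451836 ,  0.5344779 ]), 'attitude': array([-116.0116161 ,   -0.51583906,   -2.40869657])}
```

View pics/a_scene.png

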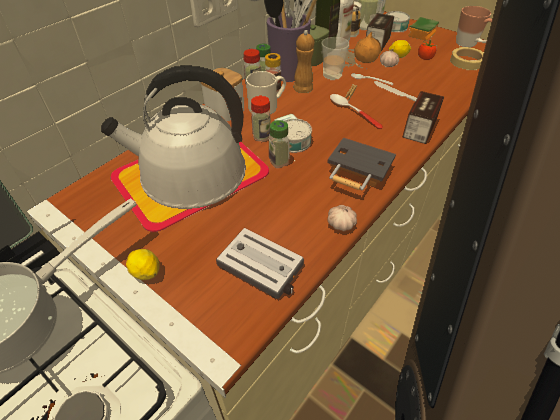

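View pics/a_side.png

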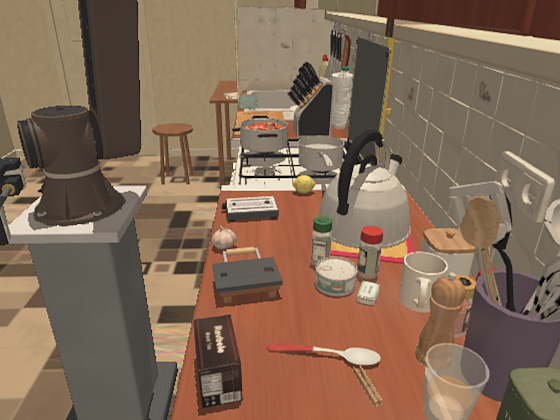

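The scene picture shows the plate at about (360,158) with its handle at (350,182), and the base at (260,262) with pins near (240,246) and (282,268). The side picture agrees: plate at (247,275), base at (250,207). Next I enlarge the base to get the pins and its yaw.

```bash
python3 - <<'E'
import cv2,numpy as np
a=cv2.imread("pics/a_scene.png")[222:302,210:310];b=cv2.imread("pics/a_side.png")[190:225,215:285]
a=cv2.resize(a,(600,480),interpolation=cv2.INTER_CUBIC)
cv2.imwrite("pics/base.png",a)
E
```

```text
(no output)
```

View pics/base.png

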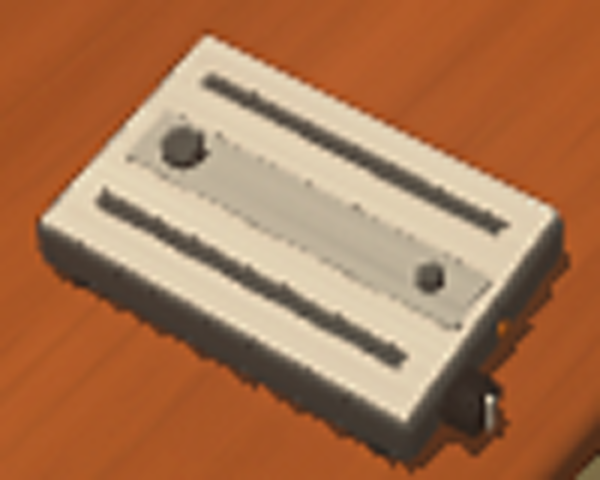

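In the enlarged crop (6x, offset 210,222), the thick pin is at (183,144) and the thin pin at (430,275). The deck corners are at (207,37), (558,210), (408,420) and (42,220).

```bash
cat >> h.py <<'E'
def ray(s,u,v,z):
    Rm=R.from_euler("xyz",s["attitude"],degrees=True).as_matrix()
    d=Rm@np.array([(u-s["cx"])/s["fx"],(v-s["cy"])/s["fy"],1]);p=np.array(s["position"])
    return p+d*(z-p[2])/d[2]
E
python3 - <<'E'
from h import *
s=snapshot("scene")
f=lambda x,y,z:ray(s,210+(x-2.5)/6,222+(y-2.5)/6,z)
c=np.array([f(*p,.03) for p in[(207,37),(558,210),(408,420),(42,220)]]);print(c.round(4),c.mean(0))
print("yaw",[np.degrees(np.arctan2(*(v[1::-1]))) for v in(c[0]-c[1],c[3]-c[2])], [np.degrees(np.arctan2(*(v[1::-1])))-90 for v in(c[3]-c[0],c[2]-c[1])])
k=f(183,144,.036);n=f(430,275,.036);m=(k+n)/2;print(k,n,np.linalg.norm(k-n),m,np.degrees(np.arctan2(k[1]-n[1],k[0]-n[0])))
ya=np.radians(9.8)
for i in range(2):
  for cam in("scene","side"):
    snapshot(cam)
    for n in("plate","handle","large_hole","small_hole","deck"):
      for d in spot_point(cam,n)[:1]:print(cam,n,np.round(d["position"],4),round(d["score"],2))
E
```

```text
[[ 0.561  -0.0896  0.03  ]
 [ 0.4296 -0.1061  0.03  ]
 [ 0.4188 -0.0196  0.03  ]
 [ 0.5512 -0.0034  0.03  ]] [ 0.49016203 -0.05467265  0.03      ]
yaw [np.float64(7.163719390302664), np.float64(6.979440649409202)] [np.float64(6.491862857093011), np.float64(7.15218448284061)]
[ 0.53379673 -0.04919506  0.036     ] [ 0.44270177 -0.05943765  0.036     ] 0.09166898228635446 [ 0.48824925 -0.05431636  0.036     ] 6.415313067197208
scene plate [ 0.4882 -0.4056  0.0349] 0.8
scene handle [ 0.4712 -0.3151  0.0363] 0.86
scene large_hole [ 0.5309 -0.3978  0.0354] 0.59
scene small_hole [ 0.491  -0.0534 -0.0055] 0.68
scene deck [ 0.4946 -0.0577  0.0254] 0.64
side plate [ 0.4864 -0.4081  0.0296] 0.7
side handle [ 0.4733 -0.3219  0.0336] 0.86
side large_hole [ 0.5379 -0.3992  0.0367] 0.64
side small_hole [ 0.441  -0.413   0.0345] 0.59
side deck [ 0.4938 -0.0594  0.0304] 0.77
scene plate [ 0.4926 -0.4083  0.0348] 0.75
scene handle [ 0.4732 -0.3169  0.0354] 0.81
scene large_hole [ 0.5334 -0.4004  0.0392] 0.65
scene small_hole [ 0.4409 -0.4163  0.0401] 0.95
scene deck [ 0.4899 -0.0541  0.0293] 0.8
side plate [ 0.4872 -0.4099  0.0284] 0.7
side handle [ 0.4717 -0.322   0.0338] 0.81
side large_hole [ 0.43   -0.237  -0.0006] 0.63
side small_hole [ 0.439  -0.4159  0.0347] 0.55
side deck [ 0.4931 -0.0581  0.0291] 0.69
```

Call:
{"method": "play_rows", "body": {"grip": 3.6, "plan": [[0,0,0,0,0,4.7],[-1.87,1.46,0.4,0,0,0],[-1.87,1.46,0.4,0,0,0],[-1.87,1.46,0.4,0,0,0],[-1.87,1.46,0.4,0,0,0],[-1.87,1.46,0.4,0,0,0],[-1.87,1.46,0.4,0,0,0],[-1.87,1.46,0.4,0,0,0],[-1.87,1.46,0.4,0,0,0],[-1.87,1.46,0.4,0,0,0],[-1.87,1.46,0.4,0,0,0],[-1.87,1.46,0.4,0,0,0],[-1.87,1.46,0.4,0,0,0],[-1.87,1.46,0.4,0,0,0],[-1.87,1.46,0.4,0,0,0],[-1.87,1.46,0.4,0,0,0],[-1.87,1.46,0.4,0,0,0],[-1.87,1.46,0.4,0,0,0],[-1.87,1.46,0.4,0,0,0],[-1.87,1.46,0.4,0,0,0]]}}

```text
clock: 4.22
tool_pos: [0.4729, -0.3184, 0.1696]
orientation: [-180.0, 0.0, -170.2]
force: [0.6, -0.4, -0.3]
opening: 0.036
gripper_force: 0.0
```

```bash
cat >> h.py <<'E'
def rel(p):
    o=get_obs();M=R.from_euler("xyz",o["orientation"],degrees=True).as_matrix()
    return (M.T@(np.array(p)-o["tool_pos"])*100).round(2)
E
python3 - <<'E'
from h import *
for i in range(2):
  s=look(["handle","large_hole","small_hole","plate"],("wrist",),save="w1")
o=get_obs();print(o["clock"],o["tool_pos"],o["orientation"],o["force"],rel([.4727,-.3183,.036]))
print({k:v for k,v in s.items() if k!="frame"})
E
```

```text
wrist handle [ 0.4734 -0.3173  0.0369] 0.69
wrist large_hole [ 0.5328 -0.3968  0.0363] 0.92
wrist small_hole [ 0.444  -0.4184  0.0396] 0.74
wrist plate [ 0.4856 -0.4098  0.0363] 0.65
wrist handle [ 0.4745 -0.3186  0.0412] 0.67
wrist small_hole [ 0.442  -0.4162  0.0358] 0.55
wrist plate [ 0.4843 -0.4099  0.0384] 0.9
4.7167 [ 0.47169552 -0.31991667  0.16977448] [-1.79990691e+02  1.53226563e-02 -1.70218561e+02] [-0.29645369 -0.03479798  0.17676476] [-0.12  0.14 13.38]
{'fx': 328.87653026785296, 'fy': 328.87653026785296, 'cx': 277.10516994414957, 'cy': 214.23733045525947, 'position': array([ 0.3967327 , -0.3318687 ,  0.30859101]), 'attitude': array([1.63573190e+02, 2.59123484e-02, 9.98977203e+01])}
```

View pics/w1_wrist.png

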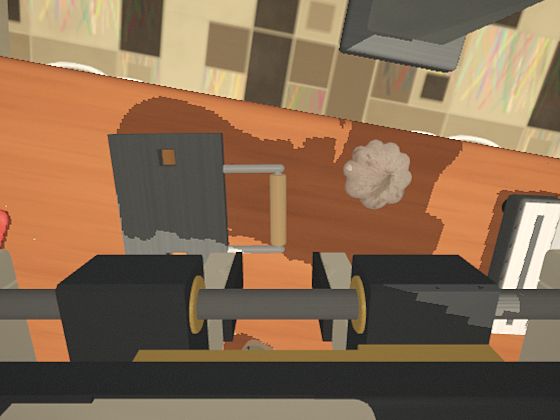

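The wrist view shows the sleeve from (278,174) to (278,247), in line with the image columns, with the fingers straddling that line. The garlic is at (378,174), well clear.

```bash
python3 - <<'E'
from h import *
s=snapshot("wrist")
a=ray(s,278,174,.038);b=ray(s,278,247,.038);m=(a+b)/2;print(a,b,m,rel([m[0],m[1],.036]),np.linalg.norm(a-b))
c=ray(s,224,133,.041);d=ray(s,229,245,.041);print("edge yaw",np.degrees(np.arctan2(*(d-c)[1::-1])))
E
```

```text
[ 0.44069142 -0.32405023  0.038     ] [ 0.50468958 -0.31294083  0.038     ] [ 0.4726905  -0.31849553  0.038     ] [-0.11  0.12 13.37] 0.0649552403648499
edge yaw 9.816010566034421
```

Call:
{"method": "play_rows", "body": {"plan": [[0,0,1.2,0,0,0],[0,0,1.2,0,0,0],[0,0,1.2,0,0,0],[0,0,1.2,0,0,0],[0,0,1.2,0,0,0],[0,0,1.2,0,0,0],[0,0,1.2,0,0,0],[0,0,1.2,0,0,0],[0,0,1.2,0,0,0],[0,0,1.2,0,0,0],[0,0,0.9,0,0,0],[0,0,0.4,0,0,0],[0,0,0,0,0,0],[0,0,0,0,0,0]]}}

```text
clock: 5.93
tool_pos: [0.4722, -0.3195, 0.0368]
orientation: [-180.0, -0.0, -170.2]
force: [0.7, -0.2, 0.3]
opening: 0.0362
gripper_force: 0.0
```

Call:
{"method": "play_rows", "body": {"grip": 0.8, "plan": [[0,0,0,0,0,0],[0,0,0,0,0,0],[0,0,0,0,0,0],[0,0,0,0,0,0],[0,0,0,0,0,0],[0,0,0,0,0,0]]}}

```text
clock: 6.43
tool_pos: [0.4723, -0.3193, 0.0369]
orientation: [-180.0, 0.0, -170.1]
force: [-0.7, 0.8, 2.2]
opening: 0.0129
gripper_force: 30.0
```

Call:
{"method": "play_rows", "body": {"plan": [[0,-0.1,-1.17,0,0,0],[0,-0.1,-1.17,0,0,0],[0,-0.3,-1.14,0,0,0],[0,-0.3,-1.14,0,0,0],[0,-0.5,-1.07,0,0,0],[0,-0.5,-1.07,0,0,0],[0,-0.67,-0.97,0,0,0],[0,-0.67,-0.97,0,0,0],[0,-0.83,-0.84,0,0,0],[0,-0.83,-0.84,0,0,0],[0,-0.96,-0.7,0,0,0],[0,-0.96,-0.7,0,0,0],[0,-1.0,-0.6,0,0,0],[0,-0.9,-0.5,0,0,0],[0,-0.8,-0.4,0,0,0],[0,-0.7,-0.4,0,0,0],[0,-0.5,-0.4,0,0,0],[0,-0.4,-0.6,0,0,0],[0,-0.2,-1.0,0,0,0],[0,0,-1.4,0,0,0]]}}

```text
clock: 8.1
tool_pos: [0.4908, -0.4299, 0.2071]
orientation: [179.9, -0.1, -170.2]
force: [-0.8, -0.4, -3.1]
opening: 0.0128
gripper_force: 30.0
```

Call:
{"method": "play_rows", "body": {"plan": [[0,0.02,-0.3,0,0,0.29],[-0.02,0.15,-0.3,0,0,0.29],[-0.04,0.41,-0.3,0,0,0.29],[-0.08,0.75,-0.3,0,0,0.29],[-0.12,1.14,-0.3,0,0,0.29],[-0.16,1.53,-0.3,0,0,0.29],[-0.19,1.87,-0.3,0,0,0.29],[-0.22,2.13,-0.3,0,0,0.29],[-0.24,2.26,-0.3,0,0,0.29],[-0.24,2.28,-0.3,0,0,0.29],[-0.24,2.28,0,0,0,0],[-0.24,2.28,0,0,0,0],[-0.24,2.28,0,0,0,0],[-0.24,2.28,0,0,0,0],[-0.24,2.28,0,0,0,0],[-0.24,2.28,0,0,0,0],[-0.24,2.28,0,0,0,0],[-0.24,2.28,0,0,0,0]]}}

```text
clock: 9.6
tool_pos: [0.4829, -0.1186, 0.2374]
orientation: [180.0, 0.0, -173.0]
force: [0.7, -0.2, -2.6]
opening: 0.0129
gripper_force: 30.0
```

Call:
{"method": "play_rows", "body": {"plan": [[-0.24,2.26,0,0,0,0],[-0.22,2.13,0,0,0,0],[-0.19,1.87,0,0,0,0],[-0.16,1.53,0,0,0,0],[-0.12,1.14,0,0,0,0],[-0.08,0.75,0,0,0,0],[-0.04,0.41,0,0,0,0],[-0.02,0.15,0,0,0,0],[0,0.02,0,0,0,0],[0,0,0,0,0,0],[0,0,0,0,0,0],[0,0,0,0,0,0],[0,0,0,0,0,0],[0,0,0,0,0,0],[0,0,0,0,0,0]]}}

```text
clock: 10.85
tool_pos: [0.4821, -0.0175, 0.2373]
orientation: [180.0, -0.0, -173.1]
force: [-0.3, -0.7, -3.3]
opening: 0.0127
gripper_force: 30.0
```

```bash
python3 - <<'E'
from h import *
s=look(["handle"],("side",),save="b")
s=look(["handle","deck"],("scene",),save="b")
o=get_obs();print(o["clock"],o["tool_pos"],o["orientation"],o["force"],rel([.484,-.017,.165]))
a=cv2.imread("pics/b_side.png")[90:300,130:400];b=cv2.imread("pics/b_scene.png")[100:310,140:410]
cv2.imwrite("pics/bb.png",cv2.resize(np.hstack([a,b]),(800,311)))
E
```

```text
side handle [ 0.4804 -0.0191  0.2356] 0.73
scene handle [ 0.4824 -0.0175  0.234 ] 0.88
scene deck [ 0.4903 -0.054   0.0253] 0.66
scene deck [ 6.513e-01  8.920e-02 -2.000e-04] 0.42
11.1 [ 0.4820661  -0.01736207  0.23734143] [-1.79999001e+02 -2.50994404e-03 -1.73057207e+02] [ 1.11366633 -0.09208934 -3.89482973] [-0.2   0.01  7.23]
```

View pics/bb.png

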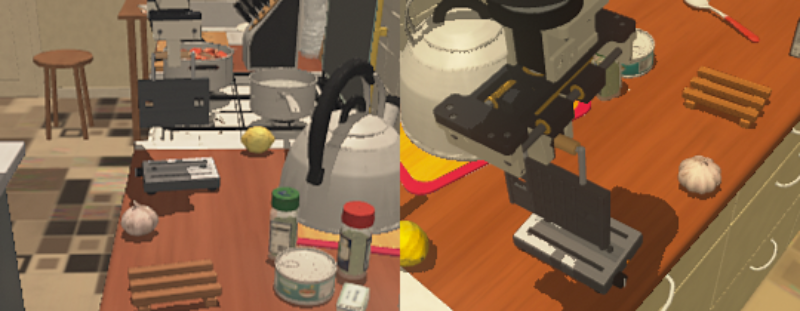

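The plate hangs plumb over the base, ribs facing +y (scene half, about (570,205) in the composite). The base is directly below it at (575,250).

Call:
{"method": "play_rows", "body": {"plan": [[-0.03,0,0.3,0,0,0],[-0.03,0,0.6,0,0,0],[-0.03,0,0.7,0,0,0],[-0.03,0,0.7,0,0,0],[-0.04,0,0.7,0,0,0],[0,0,0.7,0,0,0],[0,0,0.7,0,0,0],[0,0,0.6,0,0,0],[0,0,0.5,0,0,0],[0,0,0.4,0,0,0],[0,0,0.3,0,0,0],[0,0,0.2,0,0,0],[0,0,0.1,0,0,0],[0,0,0.1,0,0,0],[0,0,0.1,0,0,0],[0,0,0.1,0,0,0],[0,0,0,0,0,0]]}}

```text
clock: 12.52
tool_pos: [0.4837, -0.0171, 0.1693]
orientation: [180.0, 0.0, -173.1]
force: [-0.9, -0.8, -3.3]
opening: 0.0131
gripper_force: 30.0
```

Call:
{"method": "play_rows", "body": {"plan": [[0,0,0.1,0,0,0],[0,0,0.1,0,0,0],[0,0,0.1,0,0,0],[0,0,0,0,0,0]]}}

```text
clock: 12.85
tool_pos: [0.4835, -0.0172, 0.1661]
orientation: [-180.0, -0.0, -173.1]
force: [-0.8, 0.8, -3.8]
opening: 0.0131
gripper_force: 30.0
```

Call:
{"method": "play_rows", "body": {"plan": [[0,0,0.1,0,0,0],[0,0,0.05,0,0,0],[0,0,0,0,0,0]]}}

```text
clock: 13.1
tool_pos: [0.4838, -0.0175, 0.166]
orientation: [-180.0, 0.0, -173.0]
force: [-4.3, -0.6, 7.1]
opening: 0.013
gripper_force: 30.0
```

Call:
{"method": "play_rows", "body": {"plan": [[0,-0.59,0,0,0,0],[0,-0.59,0,0,0,0],[0,-0.59,0,0,0,0],[0,-0.58,0.02,0,0,0],[0,-0.58,0.1,0,0,0],[0,-0.58,0.12,0,0,0],[0,-0.57,0.14,0,0,0],[0,-0.57,0.16,0,0,0],[0,-0.56,0.2,0,0,0],[0,-0.55,0.22,0,0,0],[0,-0.54,0.24,0,0,0],[0,-0.52,0.26,0,0,0],[0,-0.51,0.29,0,0,0],[0,-0.5,0.31,0,0,0],[0,-0.49,0.33,0,0,0],[0,-0.47,0.35,0,0,0],[0,0,0,0,0,0]]}}

```text
clock: 14.52
tool_pos: [0.4944, -0.1052, 0.1369]
orientation: [-180.0, -0.0, -173.1]
force: [0.1, -0.8, -1.4]
opening: 0.0132
gripper_force: 30.0
```

```bash
python3 - <<'E'
from h import *
s=look(["handle","deck"],("scene",),save="c")
o=get_obs();print(o["clock"],o["tool_pos"],o["orientation"],o["force"])
b=cv2.imread("pics/c_scene.png")[150:310,190:390]
cv2.imwrite("pics/cc.png",cv2.resize(b,(750,600)))
E
```

```text
scene handle [ 0.4945 -0.1053  0.135 ] 0.94
14.6667 [ 0.49436732 -0.10445258  0.13746439] [-1.79999180e+02  2.17130919e-03 -1.73072790e+02] [ 0.37888858 -0.13844382 -0.80273493]
```

View pics/cc.png

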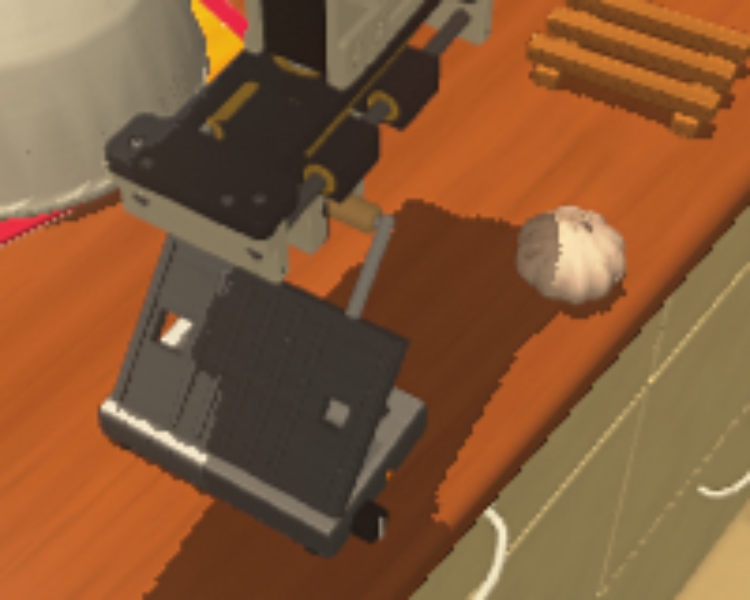

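The plate leans on the deck edge line at about 50°, ribs up, handle toward -y. Its far edge sits on the deck near (220,470) in the crop, and it has not slipped.

Call:
{"method": "play_rows", "body": {"plan": [[0,-0.45,0.37,0,0,0],[0,-0.44,0.39,0,0,0],[0,-0.42,0.41,0,0,0],[0,-0.41,0.43,0,0,0],[0,-0.38,0.45,0,0,0],[0,-0.36,0.46,0,0,0],[0,-0.35,0.48,0,0,0],[0,-0.33,0.49,0,0,0],[0,-0.3,0.5,0,0,0],[0,-0.28,0.52,0,0,0],[0,-0.26,0.53,0,0,0],[0,-0.24,0.54,0,0,0],[0,-0.2,0.5,0,0,0],[0,-0.16,0.5,0,0,0],[0,-0.13,0.45,0,0,0],[0,-0.1,0.34,0,0,0],[0,0,0,0,0,0]]}}

```text
clock: 16.08
tool_pos: [0.4997, -0.1522, 0.063]
orientation: [180.0, -0.1, -173.1]
force: [0.7, -0.6, -1.8]
opening: 0.0132
gripper_force: 30.0
```

Call:
{"method": "play_rows", "body": {"plan": [[0,-0.05,0.3,0,0,0],[0,-0.05,0.3,0,0,0],[0,0,0.3,0,0,0],[0,0,0.3,0,0,0],[0,0,0.3,0,0,0],[0,0,0.3,0,0,0],[0,0,0.2,0,0,0],[0,0,0,0,0,0]]}}

```text
clock: 16.75
tool_pos: [0.5001, -0.1531, 0.0434]
orientation: [180.0, -0.0, -173.1]
force: [1.5, -2.3, 0.4]
opening: 0.013
gripper_force: 30.0
```

```bash
python3 - <<'E'
from h import *
s=look(["handle","large_hole","small_hole"],("scene","side"),save="d")
o=get_obs();print(o["clock"],o["tool_pos"],o["orientation"],o["force"])
b=cv2.imread("pics/d_scene.png")[200:310,200:340]
cv2.imwrite("pics/dd.png",cv2.resize(b,(760,597),interpolation=cv2.INTER_CUBIC))
E
```

```text
scene handle [ 0.501  -0.1492  0.0427] 0.6
scene large_hole [ 0.5311 -0.0603  0.043 ] 0.68
scene small_hole [ 0.4439 -0.0681  0.0456] 0.84
side handle [ 0.498  -0.1544  0.0416] 0.74
side large_hole [ 0.5386 -0.0606  0.0422] 0.87
side small_hole [ 0.442  -0.0728  0.0395] 0.62
17.15 [ 0.50017881 -0.15310479  0.04395532] [ 1.79997417e+02  2.70419410e-03 -1.73059433e+02] [-0.27756409 -1.70922243 -0.69064099]
```

View pics/dd.png

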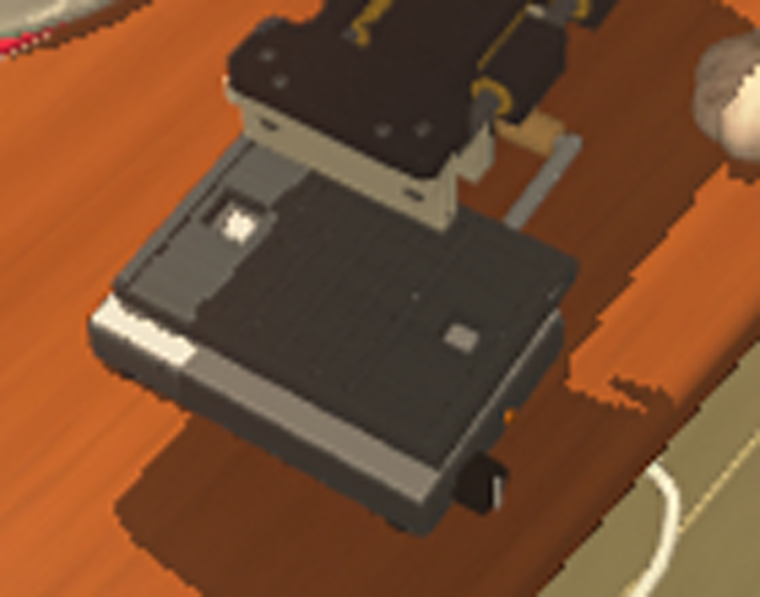

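The plate now lies nearly level on the pins, ribs up, about 9 mm short in +y: the bare deck strip shows along its far edge, and the holes are at (238,222) and (461,336). I slide it +y slowly.

Call:
{"method": "play_rows", "body": {"plan": [[0,0.1,0.02,0,0,0],[0,0.1,0.02,0,0,0],[0,0.1,0.02,0,0,0],[0,0.1,0.02,0,0,0],[0,0.1,0.02,0,0,0],[0,0.1,0.02,0,0,0],[0,0.08,0.02,0,0,0],[0,0.08,0.02,0,0,0],[0,0.08,0,0,0,0],[0,0.08,0,0,0,0],[0,0,0,0,0,0],[0,0,0,0,0,0]]}}

```text
clock: 18.15
tool_pos: [0.499, -0.1439, 0.0422]
orientation: [180.0, -0.0, -173.1]
force: [0.5, -0.5, -1.1]
opening: 0.0128
gripper_force: 30.0
```

```bash
python3 - <<'E'
from h import *
s=look(["handle","large_hole","small_hole"],("scene",),save="e")
o=get_obs();print(o["clock"],o["tool_pos"],o["force"],o["moment"])
b=cv2.imread("pics/e_scene.png")[200:310,200:340]
cv2.imwrite("pics/ee.png",cv2.resize(b,(760,597),interpolation=cv2.INTER_CUBIC))
E
```

```text
scene handle [ 0.5001 -0.1414  0.0423] 0.76
scene large_hole [ 0.5332 -0.0504  0.038 ] 0.85
scene small_hole [ 0.4412 -0.0588  0.0425] 0.95
18.35 [ 0.49900094 -0.14389162  0.04222226] [-0.82716929  0.65128821 -1.52333366] [ 0.2638865   0.0676365  -0.00911101]
```

View pics/ee.png

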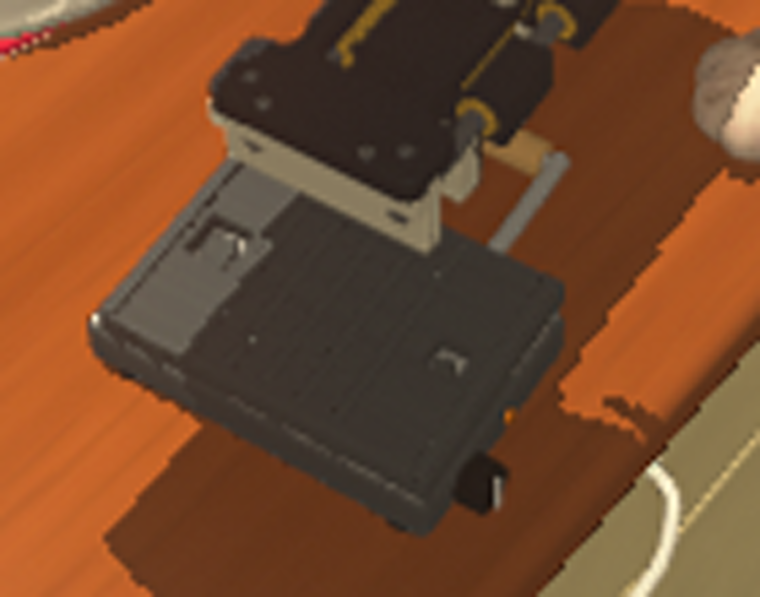

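Both pins now show inside their holes, at (230,240) and (450,360), and the far edge is flush with the deck. I lower the handle and feel for the seat.

Call:
{"method": "play_rows", "body": {"plan": [[0,0,0.1,0,0,0],[0,0,0.1,0,0,0],[0,0,0.1,0,0,0],[0,0,0.1,0,0,0],[0,0,0.1,0,0,0],[0,0,0.1,0,0,0],[0,0,0,0,0,0],[0,0,0,0,0,0]]}}

```text
clock: 19.02
tool_pos: [0.4991, -0.1441, 0.0362]
orientation: [-180.0, -0.0, -173.1]
force: [0.2, -1.5, -1.2]
opening: 0.0129
gripper_force: 30.0
```

Call:
{"method": "play_rows", "body": {"plan": [[0,0,0.1,0,0,0],[0,0,0.05,0,0,0],[0,0,0,0,0,0],[0,0,0,0,0,0]]}}

```text
clock: 19.35
tool_pos: [0.4992, -0.1441, 0.035]
orientation: [-180.0, 0.0, -173.1]
force: [-0.9, -3.6, 3.0]
opening: 0.013
gripper_force: 30.0
```

Call:
{"method": "play_rows", "body": {"plan": [[0.1,0,0,0,0,0],[0.1,0,0,0,0,0],[0.1,0,0,0,0,0],[0,0,0,0,0,0]]}}

```text
clock: 19.68
tool_pos: [0.4976, -0.1442, 0.0354]
orientation: [-180.0, 0.2, -173.0]
force: [4.0, -0.4, 2.5]
opening: 0.0132
gripper_force: 30.0
```

Call:
{"method": "play_rows", "body": {"plan": [[-0.1,0,0,0,0,0],[-0.1,0,0,0,0,0],[-0.1,0,0,0,0,0],[0,0,0,0,0,0]]}}

```text
clock: 20.02
tool_pos: [0.4979, -0.1441, 0.0343]
orientation: [180.0, -0.1, -173.1]
force: [-0.9, -1.4, 2.9]
opening: 0.0131
gripper_force: 30.0
```

Call:
{"method": "play_rows", "body": {"grip": 3.4, "plan": [[0,0,0,0,0,0],[0,0,0,0,0,0],[0,0,0,0,0,0],[0,0,0,0,0,0],[0,0,0,0,0,0]]}}

```text
clock: 20.43
tool_pos: [0.499, -0.1439, 0.0346]
orientation: [180.0, -0.0, -173.1]
force: [0.8, 0.1, -0.6]
opening: 0.0334
gripper_force: 0.0
```

Call:
{"method": "play_rows", "body": {"plan": [[0,0,-0.3,0,0,0],[0,0,-0.5,0,0,0],[0,0,-0.8,0,0,0],[0,0,-1,0,0,0],[0,0,-1.2,0,0,0],[0,0,-1.5,0,0,0],[0,-0.5,-1.5,0,0,0],[0,-1,-1.5,0,0,0],[0,-1,-1.5,0,0,0],[0,-1,-1.5,0,0,0],[0,-1,-1.5,0,0,0],[0,-1,-1.5,0,0,0],[0,-1,-1.5,0,0,0],[0,-1,-1,0,0,0],[0,0,0,0,0,0]]}}

```text
clock: 21.68
tool_pos: [0.5095, -0.22, 0.206]
orientation: [-179.9, 0.3, -173.1]
force: [1.1, 0.5, -0.3]
opening: 0.0337
gripper_force: 0.0
```

```bash
python3 - <<'E'
from h import *
look(["plate","handle","large_hole","small_hole","garlic","lemon","spice_jar","fish_tin"],("scene","side"),save="f")
o=get_obs();print(o["clock"],o["tool_pos"],o["force"])
a=cv2.resize(cv2.imread("pics/f_side.png")[185:255,190:290],(400,280),interpolation=cv2.INTER_CUBIC);b=cv2.resize(cv2.imread("pics/f_scene.png")[215:305,205:325],(400,300),interpolation=cv2.INTER_CUBIC)
cv2.imwrite("pics/ff.png",np.hstack([a,b[:280]]))
E
```

```text
scene plate [ 0.487  -0.0538  0.0316] 0.8
scene handle [ 0.4945 -0.1444  0.0339] 0.64
scene large_hole [ 0.529  -0.0502  0.0365] 0.82
scene small_hole [ 0.4385 -0.0609  0.0401] 0.95
scene garlic [ 0.4244 -0.2367  0.0021] 0.77
scene garlic [ 0.6559 -0.3135  0.0014] 0.43
scene lemon [6.525e-01 9.190e-02 4.000e-04] 0.88
scene spice_jar [ 6.558e-01 -3.111e-01 -6.000e-04] 0.96
scene fish_tin [ 0.6698 -0.3932 -0.0007] 0.38
side plate [ 0.4861 -0.0557  0.0324] 0.8
side handle [ 0.4982 -0.1455  0.0318] 0.6
side large_hole [ 0.5359 -0.0531  0.0354] 0.98
side large_hole [ 0.4935 -0.0565  0.0326] 0.54
side small_hole [ 0.4426 -0.0599  0.0328] 0.8
side garlic [ 0.4305 -0.2402 -0.0046] 0.9
side lemon [ 0.6527  0.0886 -0.001 ] 0.69
side spice_jar [ 0.6583 -0.3105  0.0008] 0.72
side fish_tin [ 0.6721 -0.3958 -0.0015] 0.77
22.5833 [ 0.50819355 -0.21844446  0.20278766] [ 0.7546577   1.09762391 -0.07392417]
```

View pics/ff.png

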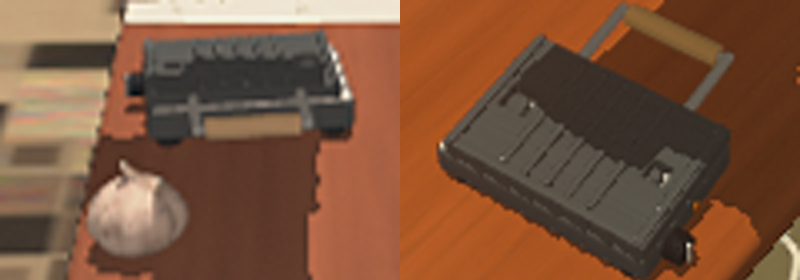

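The plate lies flush on the base, ribs up, with the pins showing in both holes (about (520,100) and (660,172)). The gripper is clear, and the other items have not moved.

```bash
python3 -c "
from plant import *
print(close_job())"
```

```text
the job is handed in; nothing more can be done
None
```

I turned the griddle plate over, seated it ribbed face up on the grill base with both pins in their holes, and let go. I handed the job in at about 23 s with the garlic, lemon, jar and tin left in place; the hand-in returned no verdict.

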